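Count to the third gap and slide the incense tin in

ROBOT

A 7-joint arm with a two-finger parallel gripper is mounted at the origin on the work surface. World frame = base frame: x ahead of the robot, y to its left, z up, the work surface at z = 0. Lengths are in m, angles in rad, forces in N, time in s.
With the tool pointing down it reaches from about 0.4 to 0.85 m from the base axis. Payload 10.4 kg.
Tool frame: the origin (TCP) lies between the finger pads; the fingertips stand ahead of it and the grasp point (between the pads) lies 6 mm ahead of it (finger_overhang is the z of the fingertips in the tool frame, in m); z points along the fingers, y is the direction in which the jaws open and shut (so a half turn about z gives the same grasp; the last joint's range is limited). The gripper opens to 85 mm and grips with 20 to 120 N. Pads are 22 mm wide; open, the fingers measure 114 mm over their backs; the gripper's body (76 mm by 85 mm) begins 54 mm behind the grasp point. The pads swing forward as they close: fully open they stand 13 mm farther back than shut.
Start: joints at [-1.189, 0.332, -0.065, 1.46, 0.022, 1.35, -0.088], TCP at [0.246, 0.575, 0.256] pointing down, gripper open.
Joint ranges: [-2.6, 2.6], [-0.5, 2.12], [-1.47, 1.34], [0.16, 2.42], [-1.27, 4.41], [0.06, 2.06], [-2.6, 2.6]. Speed limits (rad/s): [2.22, 2.22, 2.79, 2.79, 3.14, 3.14, 3.14].

INTERFACE

Orientations are given as a unit quaternion [x, y, z, w].
In Python, from workcell import * gives the robot as it stands.
- The arm moves only by the shell command python3 -m creep 'ROWS' [FORCE]. ROWS is JSON, a list of rows, each a list of 7 numbers: the turn, a rotation vector about the tool's x, y, z in rad, then the shift along the tool's x, y, z in mm, then the closure in counts, from 0 (fully open) to 255 (shut). In form: [[wx, wy, wz, dx, dy, dz, claw], ...]. A call has 1 to 8 rows; each row shifts and turns the commanded pose from where the row before left it, along the tool's axes as they then stand; what a row does not reach is not made up. A row lasts 1/10 s, in which the tool goes at most 50 mm and 8.59 degrees, less where a joint would pass 70% of its speed; a pose out of reach is approached as far as the arm can. A call is refused whole if a number of a shift passes 50 or a number of a turn 0.15, either way. A call with a gripper value outside its range is refused whole. The fingers move at their own pace and stop on an object; FORCE is the grip in N (left out, the last holds). Time passes only in rows, so rows that do not move let the fingers close. It gives the time, the measured TCP pose, the force and the opening at its end, in the units of the state.
- get_obs(): the state, without advancing time (a new reading comes with each control period).
- camera(name): name is "scene" or "top"; returns (picture, depth): 480x640x3 uint8, blue, green, red; 480x640 float32, m along the optical axis (not along the pixel's ray), 0 where there is no reading.
- camera_model(name): a dict with "camera_matrix" (3x3 intrinsics, pixels), "R" (3x3) and "t" (3): a world point X has camera coordinates R X + t. Camera axes: x right, y down, z forward; pixel columns grow to the right and rows downward; lengths in m; the calibration is good to about 2 mm. A picture is of the moment at which its call begins. camera_model takes no time and is no camera call.
- hand_in(): hands the job in, once; it reports no verdict.
The state is a dict: "clock": time; "joint_pos": joint angles; "joint_velocities": joint speeds; "tau": joint torques, N m; "position": TCP position; "ee_rot": TCP orientation; "ft_force": force on the tool from outside, world axes, zero at the start; "torque": the same for the moment, N m; "grip_width": opening from 0.0 (shut) to 1.0 (fully open).
Only numpy, scipy, OpenCV 4.12 (cv2) and the standard library are available. Lean on these libraries where they do the work, as an engineer would, in place of code of your own. Each camera call takes 0.05 s, during which the arm holds its last target.

TASK

Starting at the end of the wooden rack that has the ball finial, run a closed fingertip along the rail on top of its back, touching it behind the first, second and third gap in that order (empty or not, every gap counts) and going no farther. Then slide the small round tin across the table into that third gap, pushing it with the fingers until no part of it sticks out in front; it must not be lifted off the table or tipped over. Leave everything else where it stands.

Things in the scene. Friction and masses are not known exactly. Their poses are not given: they have to be found in the camera images.
- rack: Wooden divider rack fixed on the table, 332 mm long (its y), 74 mm deep (its x). Seven upright dividers, 8 mm thick, 46 mm tall, part six gaps, each 46 mm wide: centres at y = +135, +81, +27, -27, -81, -135 mm. Gaps have no floor (bare table), no roof, and are open to the front (-x, to the robot). Origin: on the table, middle of the length; x points from front to back, z up.
- rack_front (a point): Point on the table at the middle of the line of the dividers' front edges (rack x = -35 mm). From this line the gaps run 62 mm back to the inner face of a back board (rack x = +27 mm).
- rail_mid (a point): Middle of the top face of the straight flat rail, 16 mm wide, that runs the whole length of the rack on top of its back board (rack x = +31 mm, rigid, level, 56 mm above the table).
- ball: Round wooden ball finial, 26 mm across, fixed on one end of the rack's rail (rack y = +160 or -160 mm, either end); it marks the end to count from. Origin at its foot on the rail; top 30 mm above that.
- cap: Flat square wooden cap, 22 x 22 x 8 mm, on the other end of the rail. Origin at the middle of its underside.
- tin: Small round lidded tin, plain metal, 34 mm in diameter, 30 mm tall, about 80 g, loose, standing upright on the table in front of the rack. It slides freely. Origin at the centre of its underside.
- rail_1: Part of the rail, 28 mm long, that lies behind the gap at rack y = +135 mm (looks one with the rest of the rail). Origin at the centre of its top face; axes as the rack's.
- rail_2: Part of the rail, 28 mm long, that lies behind the gap at rack y = +81 mm (looks one with the rest of the rail). Origin at the centre of its top face; axes as the rack's.
- rail_3: Part of the rail, 28 mm long, that lies behind the gap at rack y = +27 mm (looks one with the rest of the rail). Origin at the centre of its top face; axes as the rack's.
- rail_4: Part of the rail, 28 mm long, that lies behind the gap at rack y = -27 mm (looks one with the rest of the rail). Origin at the centre of its top face; axes as the rack's.
- rail_5: Part of the rail, 28 mm long, that lies behind the gap at rack y = -81 mm (looks one with the rest of the rail). Origin at the centre of its top face; axes as the rack's.
- rail_6: Part of the rail, 28 mm long, that lies behind the gap at rack y = -135 mm (looks one with the rest of the rail). Origin at the centre of its top face; axes as the rack's.
- elephant_1: Bystander: small white porcelain elephant, 70 mm long, 40 mm wide, 51 mm tall, ahead of the left (+y) part of the rack. Origin at the centre of its underside.
- elephant_2: Bystander: its twin, ahead of the right (-y) part of the rack. Origin at the centre of its underside.
- tealight_1: Bystander: tea light in an aluminium cup, 38 mm across, 16 mm tall, standing in the leftmost (+y) gap. Origin at the centre of its underside.
- tealight_2: Bystander: its twin, standing in the second gap from the right (-y) end. Origin at the centre of its underside.
- lighter: Bystander: white plastic lighter lying flat, 75 x 24 x 12 mm. Origin at the centre of its underside.
- dish: Bystander: ceramic dish of plastic marigolds, 160 mm across, about 55 mm tall. Origin at the centre of its underside.
- pot: Bystander: stainless steel incense pot, 110 mm across, 85 mm tall, its sticks reach 170 mm. Origin at the centre of its underside.
- jar: Bystander: glass jar with a lever lid, 84 mm across, 110 mm tall. Origin at the centre of its underside.
Mind the look-alikes: they are no part of the job. What is shaped like the tin but red or turquoise is not meant.

How it is judged:
On the way, in this order (a step that is already met when the one before it is completed fails the run):
1. a fingertip touches the rail behind the first gap from the ball end (((y of ball in the frame of rack above 0 m and contact force between the fingers and rail_1 above 0.3 N) or (not (y of ball in the frame of rack above 0 m) and contact force between the fingers and rail_6 above 0.3 N))), for 0.02 s.
2. a fingertip touches the rail behind the second gap from the ball end (((y of ball in the frame of rack above 0 m and contact force between the fingers and rail_2 above 0.3 N) or (not (y of ball in the frame of rack above 0 m) and contact force between the fingers and rail_5 above 0.3 N))), for 0.02 s.
3. a fingertip touches the rail behind the third gap from the ball end (((y of ball in the frame of rack above 0 m and contact force between the fingers and rail_3 above 0.3 N) or (not (y of ball in the frame of rack above 0 m) and contact force between the fingers and rail_4 above 0.3 N))), for 0.02 s.
4. then the tin is pushed wholly into that third gap (x of tin in the frame of rack between -0.0205 and 0.02 m and ((y of ball in the frame of rack above 0 m and y of tin in the frame of rack between 0.015 and 0.039 m) or (not (y of ball in the frame of rack above 0 m) and y of tin in the frame of rack between -0.039 and -0.015 m)) and height (world z) of tin below 0.004 m and angle between tin's own z axis and vertical below 0.1 rad), for 0.2 s.
At the end, for the whole second after the job is handed in: The tin stands upright on the table at rest in the third gap from the ball end (within 12 mm of the gap's centre line), sticking out in front by no more than 2.5 mm; the rail was touched behind the first, second and third gap in that order beforehand (all of step 4 and linear speed of tin below 0.02 m/s).
It fails at once if the rail is touched behind a gap beyond the third ((y of ball in the frame of rack above 0 m and (contact force between the fingers and rail_4 above 0.3 N or contact force between the fingers and rail_5 above 0.3 N or contact force between the fingers and rail_6 above 0.3 N)) or (not (y of ball in the frame of rack above 0 m) and (contact force between the fingers and rail_3 above 0.3 N or contact force between the fingers and rail_2 above 0.3 N or contact force between the fingers and rail_1 above 0.3 N))).
It fails at once if the tin is lifted off the table (its underside over 8 mm up) (height (world z) of tin above 0.008 m).
It fails at once if the tin is tipped over (over 0.5 rad) (angle between tin's own z axis and vertical above 0.5 rad).
It fails at once if a bystander (elephant, tea light, lighter, dish, pot or jar) is moved more than 15 mm (distance of any of elephant_1, elephant_2, tealight_1, tealight_2, lighter, dish, pot, jar from where it was at the start of the episode above 0.015 m).
It also fails if it takes over 59 s, if anything falls off the work surface, if the arm or the gripper's body presses on something with over 40 N, if the wrist force passes 120 N, or if a joint passes its speed limit or range.

## Working session

There is one attempt and no reset: what is moved stays moved. The work goes in short steps, Python scripts to look and compute and a shell command to move; the robot and the scene stay as the last step left them, time stands still between calls to the robot, and variables do not carry over. Pictures are saved under pics/ and viewed, and the job is handed in when it is done.

```bash
mkdir -p pics; ls; python3 - <<'E'
from workcell import *
import cv2,numpy as np
for n in ("scene","top"):
    p,d=camera(n); cv2.imwrite(f"pics/{n}0.png",p); np.save(f"pics/{n}0.npy",d)
    m=camera_model(n); print(n,m)
o=get_obs(); print(o)
try: print(finger_overhang)
except Exception as e: print(e)
E
```

```text
pics
scene {'camera_matrix': array([[472.81617081,   0.        , 321.17600025],
       [  0.        , 472.81617081, 239.16061088],
       [  0.        ,   0.        ,   1.        ]]), 'R': array([[ 0.76319398,  0.64602642,  0.01359469],
       [ 0.53598814, -0.62116734, -0.57172358],
       [-0.36090396,  0.44362259, -0.82033367]]), 't': array([-0.4135627 , -0.2433129 ,  1.34546566])}
top {'camera_matrix': array([[482.65250578,   0.        , 310.16839734],
       [  0.        , 482.65250578, 246.95563009],
       [  0.        ,   0.        ,   1.        ]]), 'R': array([[-8.79535298e-04, -9.99333499e-01, -3.64936295e-02],
       [-9.95031369e-01,  4.50781918e-03, -9.94598111e-02],
       [ 9.95580277e-02,  3.62248278e-02, -9.94372144e-01]]), 't': array([0.01962038, 0.55828997, 1.11796616])}
{'clock': 0.1, 'joint_pos': array([-1.18861336,  0.3328014 , -0.06472957,  1.46087054,  0.02160913,
        1.34989798, -0.08847368]), 'joint_velocities': array([-0.00042954, -0.00069009, -0.00117035, -0.00215264, -0.00017964,
       -0.00015371,  0.00051758]), 'tau': array([ 2.02560412e-03, -6.26750708e+01,  4.98207333e-02, -3.92430425e+01,
        1.65409333e-02,  6.89097171e-03,  4.10863220e-05]), 'position': array([0.24600338, 0.57421264, 0.25559379]), 'ee_rot': array([ 2.00975418e-01,  9.79596075e-01, -6.32717457e-04, -1.00320658e-04]), 'ft_force': array([1.33133492, 0.34341992, 0.63786503]), 'torque': array([ 0.03426924,  0.05856088, -0.01817864]), 'grip_width': 0.99977610650632}
0.025
```

View pics/scene0.png

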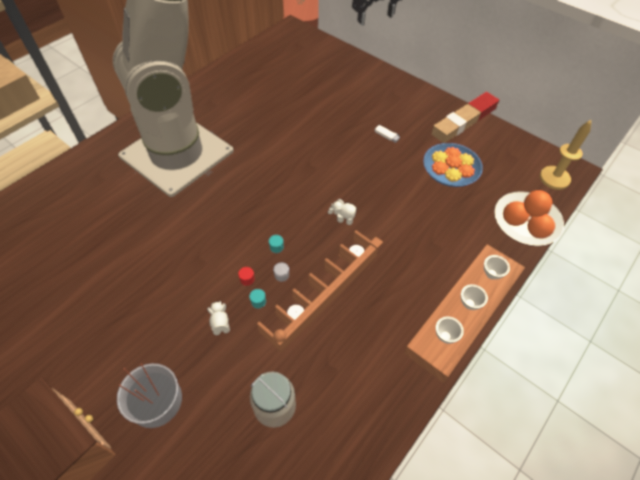

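View pics/top0.png

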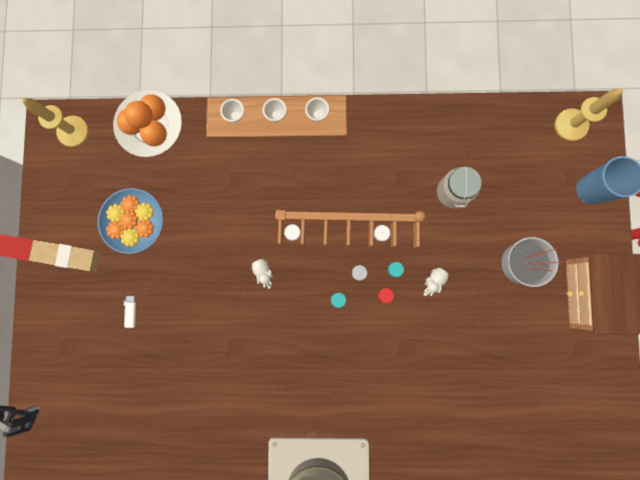

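The top view shows the ball at the right (−y) end, about (419,216), and the cap at (280,215). The plain tin is at (360,273), with turquoise look-alikes at (396,269) and (338,300) and a red one at (386,295). I'll enlarge the rack area next.

```bash
python3 - <<'E'
import cv2
p=cv2.imread("pics/top0.png")
c=p[200:310,245:455]; c=cv2.resize(c,None,fx=3.8,fy=3.8,interpolation=cv2.INTER_CUBIC); cv2.imwrite("pics/topc.png",c)
p=cv2.imread("pics/scene0.png")
c=p[190:350,200:400]; c=cv2.resize(c,None,fx=3.7,fy=3.7,interpolation=cv2.INTER_CUBIC); cv2.imwrite("pics/scenec.png",c)
E
```

```text
(no output)
```

View pics/topc.png

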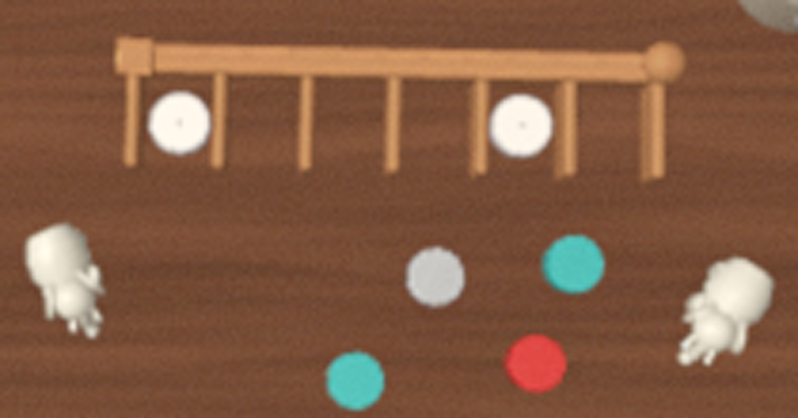

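View pics/scenec.png

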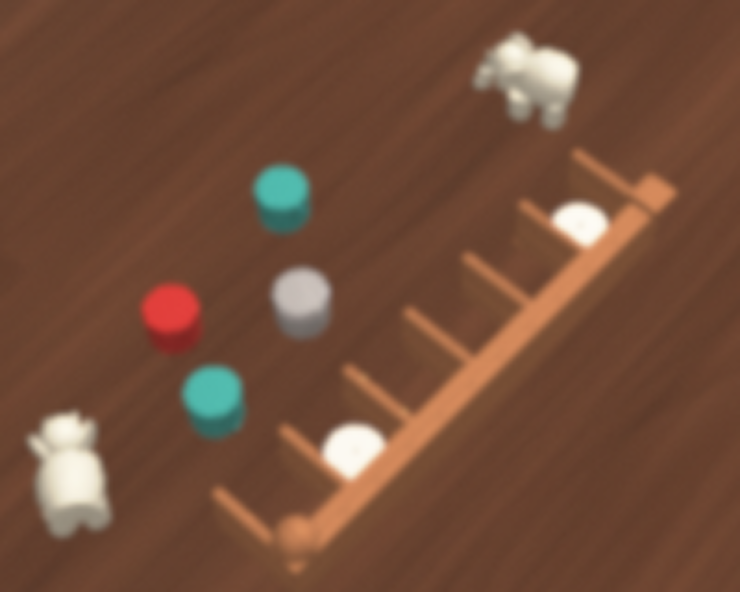

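Crop readings (×3.8):
- Cap centre is about (134,56), and ball about (664,62).
- Rail centreline runs from (160,57) to (640,67).
- Tin top is at (435,277).
- Turquoise tins are at (574,264) and (355,380), red at (536,363).

In the scene crop (×3.7) the tin top is at (301,292), the cap at (655,190) and the ball at (296,535). Now I'll triangulate.

```bash
cat > h.py <<'E'
from workcell import *
import numpy as np, cv2
M={n:camera_model(n) for n in("scene","top")}
def bp(n,u,v,z):
    m=M[n];K=np.array(m["camera_matrix"]);R=np.array(m["R"]);t=np.array(m["t"])
    r=R.T@np.linalg.solve(K,[u,v,1]);c=-R.T@t
    return c+r*(z-c[2])/r[2]
def tc(x,y,z): return bp("top",245+(x+.5)/3.8-.5,200+(y+.5)/3.8-.5,z)
def sc(x,y,z): return bp("scene",200+(x+.5)/3.7-.5,190+(y+.5)/3.7-.5,z)
def pr(n,X):
    m=M[n];p=np.array(m["camera_matrix"])@(np.array(m["R"])@np.array(X)+np.array(m["t"]));return p[:2]/p[2]
E
python3 - <<'E'
from h import *
np.set_printoptions(precision=4,suppress=True)
P={}
for k,x,y,z in [("cap",134,56,.064),("ball",664,62,.073),("railL",160,57,.056),("railR",640,67,.056),("tin",435,277,.03),("turqR",574,264,.03),("turqL",355,380,.03),("red",536,363,.03),("eleR",725,300,.035),("eleL",68,280,.035),("div4tip",392,171,.046),("div5tip",480,175,.046),("tl2",521,126,.016)]:
    P[k]=tc(x,y,z); print(k,P[k])
for k,x,y,z in [("cap",655,188,.064),("ball",296,535,.073),("tin",301,292,.03),("tipdiv5",350,370,.046),("tipdiv4",408,312,.046),("tipdiv6",284,431,.046)]: print("scene",k,sc(x,y,z))
d=P["railL"]-P["railR"]; print("yaw",np.arctan2(-d[0],d[1]))
d=P["cap"]-P["ball"]; print("yaw",np.arctan2(-d[0],d[1]),np.linalg.norm(d[:2]))
# depth heights
D=np.load("pics/top0.npy");m=M["top"];K=m["camera_matrix"]
for u,v in [(340,216),(359.3,272.6),(419.5,216),(396,269),(348,243)]:
    z=D[int(round(v)),int(round(u))]; c=np.linalg.solve(K,[u,v,1])*z; print((u,v),np.array(m["R"]).T@(c-m["t"]))
E
```

```text
cap [0.6311 0.0871 0.064 ]
ball [ 0.6237 -0.2324  0.073 ]
railL [0.6317 0.0718 0.056 ]
railR [ 0.6235 -0.2211  0.056 ]
tin [ 0.4973 -0.097   0.03  ]
turqR [ 0.5051 -0.1826  0.03  ]
turqL [ 0.434  -0.0471  0.03  ]
red [ 0.4443 -0.1582  0.03  ]
eleR [ 0.4825 -0.2733  0.035 ]
eleL [0.4957 0.1302 0.035 ]
div4tip [ 0.5616 -0.0703  0.046 ]
div5tip [ 0.5589 -0.1241  0.046 ]
tl2 [ 0.5929 -0.1529  0.016 ]
scene cap [0.6335 0.0912 0.064 ]
scene ball [ 0.6249 -0.2299  0.073 ]
scene tin [ 0.5011 -0.0968  0.03  ]
scene tipdiv5 [ 0.5679 -0.1241  0.046 ]
scene tipdiv4 [ 0.5678 -0.0711  0.046 ]
scene tipdiv6 [ 0.5658 -0.1793  0.046 ]
yaw -0.02803329784243222
yaw -0.02316829088268985 0.3195505516267578
(340, 216) [ 0.6276 -0.0524  0.0561]
(359.3, 272.6) [ 0.4972 -0.0976  0.0271]
(419.5, 216) [ 0.6217 -0.2305  0.0844]
(396, 269) [ 0.5057 -0.1843  0.0227]
(348, 243) [ 0.5656 -0.0709  0.0445]
```

The two cameras agree to within about 4 mm. The ball is on the −y end, so the order is rail_6, rail_5, rail_4, and the third gap is at rack y = −27 mm. The rack yaw is about −0.026, with rail_mid near (0.628, −0.071). First I'll turn the tool so its y axis matches the rack's y, with the fingers shut, then travel.

```bash
python3 -m creep '[[0,0,-0.127,0,0,0,255],[0,0,-0.126,0,0,0,255],[0,0,-0.126,0,0,0,255],[0,0,0,-20,-38,0,255],[0,0,0,-20,-38,0,255],[0,0,0,-20,-38,0,255],[0,0,0,-20,-38,0,255],[0,0,0,-20,-38,0,255]]'
python3 -m creep '[[0,0,0,-20,-38,0,255],[0,0,0,-20,-38,0,255],[0,0,0,-20,-38,0,255],[0,0,0,-20,-38,0,255],[0,0,0,-20,-38,0,255],[0,0,0,-20,-38,0,255]]'
python3 - <<'E'
from h import *
o=get_obs();print(o["clock"],o["position"],o["ee_rot"],o["joint_pos"],o["grip_width"])
E
```

```text
clock: 0.9
position: [0.3417, 0.3801, 0.256]
ee_rot: [0.013, 1.0, -0.0, -0.0]
ft_force: [1.3, 0.7, 0.3]
grip_width: -0.003
clock: 1.5
position: [0.4556, 0.1492, 0.2562]
ee_rot: [0.013, 1.0, 0.0, -0.0]
ft_force: [0.6, 1.6, 0.7]
grip_width: -0.001
1.5 [0.45559139 0.14916821 0.25618976] [ 1.29017691e-02  9.99916765e-01  6.06893991e-05 -6.87391944e-05] [-6.45508294e-01  1.05024961e-03  2.35254122e-01  1.84357413e+00
 -4.27858559e-04  1.29707274e+00  1.13485346e+00] -0.0010537850866945407
```

```bash
python3 -m creep '[[0,0,0,-20,-38,0,255],[0,0,0,-20,-38,0,255],[0,0,0,-20,-38,0,255],[0,0,0,-20,-38,0,255],[0,0,0,-20,-38,0,255],[0,0,0,-20,-38,0,255],[0,0,0,-20,-38,0,255],[0,0,0,-20,-38,0,255]]'
python3 -m creep '[[0,0,0,-18,-40,10,255],[0,0,0,0,0,40,255],[0,0,0,0,0,40,255],[0,0,0,0,0,40,255],[0,0,0,0,0,10,255],[0,0,0,0,0,0,255]]'
python3 - <<'E'
from h import *
p,d=camera("scene");cv2.imwrite("pics/s1.png",cv2.resize(p[190:350,200:400],None,fx=3.7,fy=3.7,interpolation=cv2.INTER_CUBIC))
o=get_obs();print(o["clock"],o["position"],o["ft_force"])
E
```

```text
clock: 2.3
position: [0.6079, -0.1585, 0.256]
ee_rot: [0.013, 1.0, 0.0, -0.0]
ft_force: [0.4, -0.3, 0.1]
grip_width: -0.002
clock: 2.9
position: [0.6236, -0.1971, 0.1151]
ee_rot: [0.013, 1.0, 0.0, -0.002]
ft_force: [0.3, 0.4, 0.8]
grip_width: -0.001
2.95 [ 0.62462372 -0.19762632  0.11712748] [-0.31280643 -0.29087048  0.73019386]
```

View pics/s1.png

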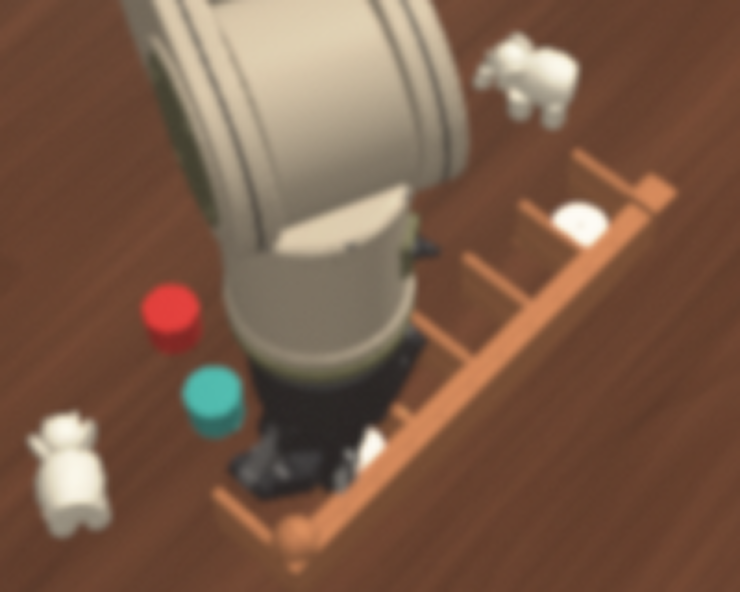

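```bash
python3 - <<'E'
from h import *
for X in [(0.6246,-0.1976,0.092),(0.6246,-0.1976,0.056),(0.6246,-0.1976,0.165),(0.6246,-0.2276,0.130),(0.6246,-0.1676,0.130)]:
    u,v=pr("scene",X); print(X,((u-200+.5)*3.7-.5,(v-190+.5)*3.7-.5))
p,d=camera("top");cv2.imwrite("pics/t1.png",cv2.resize(p[150:310,245:455],None,fx=3.7,fy=3.7,interpolation=cv2.INTER_CUBIC))
E
```

```text
(0.6246, -0.1976, 0.092) (np.float64(334.0210439014878), np.float64(478.6966312633109))
(0.6246, -0.1976, 0.056) (np.float64(336.61630492376423), np.float64(506.3528100627209))
(0.6246, -0.1976, 0.165) (np.float64(328.233851680399), np.float64(417.02590857330983))
(0.6246, -0.2276, 0.13) (np.float64(292.2130433658735), np.float64(487.17460275281866))
(0.6246, -0.1676, 0.13) (np.float64(368.88858194643), np.float64(409.12686415094925))
```

View pics/t1.png

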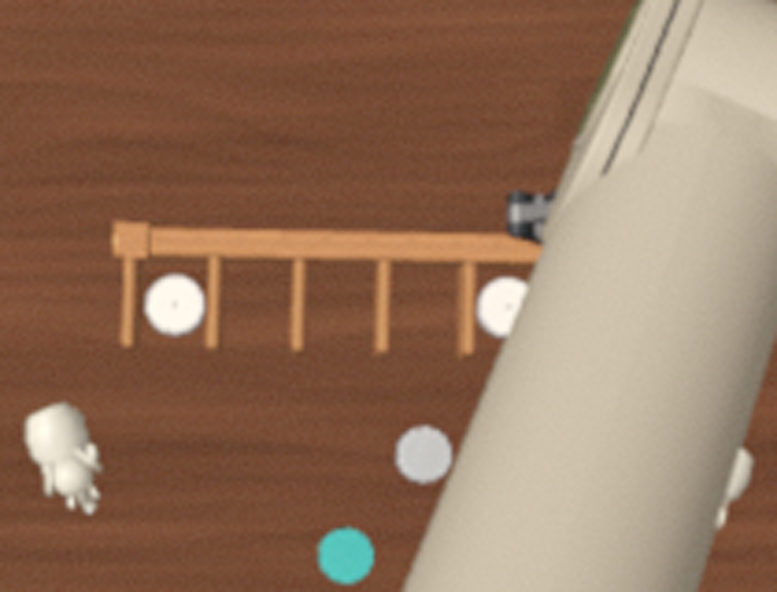

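The picture matches the kinematics: the fingertip appears at (345,482) against a predicted (334,479). It's over the rail beside the ball, with clearance from the ball. Now I'll descend gently.

```bash
python3 -m creep '[[0,0,0,0,0,15,255],[0,0,0,0,0,13,255],[0,0,0,0,0,2,255],[0,0,0,0,0,2,255],[0,0,0,0,0,0,255]]'; python3 -m creep '[[0,0,0,0,0,1.5,255],[0,0,0,0,0,1,255],[0,0,0,0,0,0,255]]'
```

```text
clock: 3.5
position: [0.6244, -0.1975, 0.0843]
ee_rot: [0.013, 1.0, 0.0, 0.0]
ft_force: [-0.8, 0.1, 0.3]
grip_width: -0.001
clock: 3.8
position: [0.6244, -0.1975, 0.0818]
ee_rot: [0.013, 1.0, 0.0, 0.0]
ft_force: [0.4, 0.4, -0.2]
grip_width: 0.001
```

```bash
python3 -m creep '[[0,0,0,0,0,1,255],[0,0,0,0,0,0,255]]'; python3 -m creep '[[0,0,0,0,0,1,255],[0,0,0,0,0,0,255]]'
```

```text
clock: 4.0
position: [0.6245, -0.1975, 0.0813]
ee_rot: [0.013, 1.0, 0.0, 0.0]
ft_force: [-1.3, 1.0, 4.0]
grip_width: -0.0
clock: 4.2
position: [0.6245, -0.1976, 0.0812]
ee_rot: [0.013, 1.0, 0.0, 0.0]
ft_force: [-6.0, 2.4, 12.7]
grip_width: 0.002
```

Contact on rail_6 is confirmed: the tip is at z ≈ 56 mm with 4 to 12 N. Next I'll slide toward the second gap with slightly less pressure.

```bash
python3 -m creep '[[0,0,0,0,0,-0.5,255],[0,0,0,0,6,0,255],[0,0,0,0,6,0,255],[0,0,0,0,6,0,255],[0,0,0,0,6,0,255],[0,0,0,0,6,0,255],[0,0,0,0,6,0,255],[0,0,0,0,6,0,255]]';  python3 -m creep '[[0,0,0,0,4,0,255],[0,0,0,0,0,0,255]]'
```

```text
clock: 5.0
position: [0.626, -0.1568, 0.0812]
ee_rot: [0.013, 1.0, -0.001, 0.001]
ft_force: [-1.2, -4.1, 5.3]
grip_width: -0.002
clock: 5.2
position: [0.6262, -0.1519, 0.0812]
ee_rot: [0.013, 1.0, -0.001, 0.001]
ft_force: [-0.2, -1.7, 6.7]
grip_width: 0.003
```

```bash
python3 -m creep '[[0,0,0,0,6,0,255],[0,0,0,0,6,0,255],[0,0,0,0,6,0,255],[0,0,0,0,6,0,255],[0,0,0,0,6,0,255],[0,0,0,0,6,0,255],[0,0,0,0,6,0,255],[0,0,0,0,6,0,255]]';  python3 -m creep '[[0,0,0,0,1,0,255],[0,0,0,0,0,0.4,255],[0,0,0,0,0,0,255]]'
```

```text
clock: 6.0
position: [0.6274, -0.1048, 0.0812]
ee_rot: [0.013, 1.0, -0.001, 0.001]
ft_force: [0.4, -4.9, 5.6]
grip_width: 0.001
clock: 6.3
position: [0.6275, -0.1032, 0.0812]
ee_rot: [0.013, 1.0, -0.0, 0.001]
ft_force: [-1.1, -2.6, 10.7]
grip_width: 0.005
```

```bash
python3 -m creep '[[0,0,0,0,4,0,255],[0,0,0,0,4,0,255],[0,0,0,0,0,0,255]]';python3 - <<'E'
from h import *
o=get_obs();print(o["position"],o["ft_force"],o["torque"])
E
python3 -m creep '[[0,0,0,0,0,-3,255],[0,0,0,0,0,0,255]]';python3 - <<'E'
from h import *
o=get_obs();print(o["position"],o["ft_force"],o["torque"])
E
python3 -m creep '[[0,0,0,0,0,3,255],[0,0,0,0,0,0.5,255],[0,0,0,0,0,0,255]]';python3 - <<'E'
from h import *
o=get_obs();print(o["position"],o["ft_force"],o["torque"])
E
```

```text
clock: 6.6
position: [0.6279, -0.0958, 0.0812]
ee_rot: [0.013, 1.0, -0.001, 0.001]
ft_force: [-0.9, -3.4, 8.7]
grip_width: -0.002
[ 0.62785659 -0.09583536  0.08117032] [-0.92321998 -3.41527889  8.69077203] [-0.9946651   0.12796697 -0.03336398]
clock: 6.8
position: [0.627, -0.094, 0.083]
ee_rot: [0.013, 1.0, 0.0, 0.0]
ft_force: [0.2, 0.8, -0.3]
grip_width: 0.001
[ 0.62704619 -0.09399277  0.08298253] [ 0.21696113  0.79175119 -0.2918458 ] [-0.05853093 -0.0477775  -0.00047008]
clock: 7.1
position: [0.6273, -0.094, 0.0811]
ee_rot: [0.013, 1.0, 0.001, 0.0]
ft_force: [-9.5, 1.7, 21.2]
grip_width: -0.001
[ 0.62726765 -0.09403182  0.08113092] [-9.45961976  1.70574047 21.18733797] [0.53508657 1.93260734 0.0107537 ]
```

The rail has been touched in order, and the moments place the contact centroid at the tool centre. I'll lift, open the jaws a little, move in front of the tin and lower well clear of it.

```bash
python3 -m creep '[[0,0,0,0,0,-40,255],[0,0,0,0,0,-43,235],[0,0,0,40,-2,0,235],[0,0,0,40,-3,0,235],[0,0,0,45,0,0,235],[0,0,0,45,0,0,235],[0,0,0,5,0,0,235],[0,0,0,0,0,0,235]]'
python3 - <<'E'
from h import *
for n in("top","scene"):
    p,d=camera(n);c=p[190:350,200:400] if n=="scene" else p[190:330,270:450]
    cv2.imwrite(f"pics/{n}2.png",cv2.resize(c,None,fx=3.7,fy=3.7,interpolation=cv2.INTER_CUBIC))
o=get_obs();print(o["clock"],o["position"],o["grip_width"])
E
```

```text
clock: 7.9
position: [0.4512, -0.0945, 0.1625]
ee_rot: [0.013, 1.0, 0.001, 0.0]
ft_force: [-0.2, 0.1, 1.0]
grip_width: 0.081
8.0 [ 0.4529655  -0.09468719  0.16265937] 0.07773375441038226
```

View pics/top2.png

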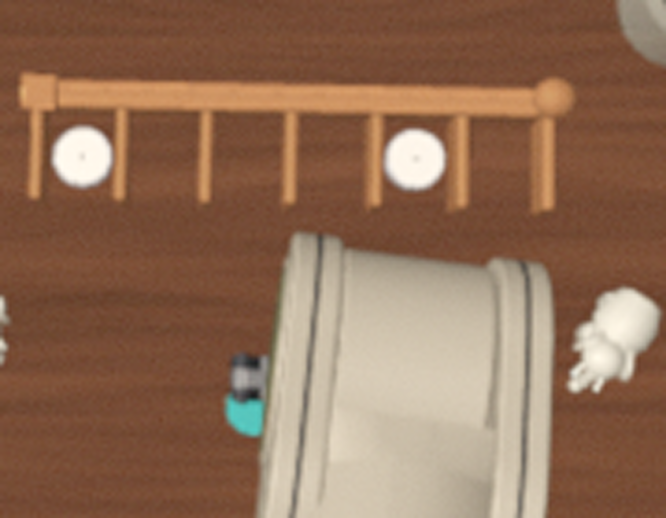

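View pics/scene2.png

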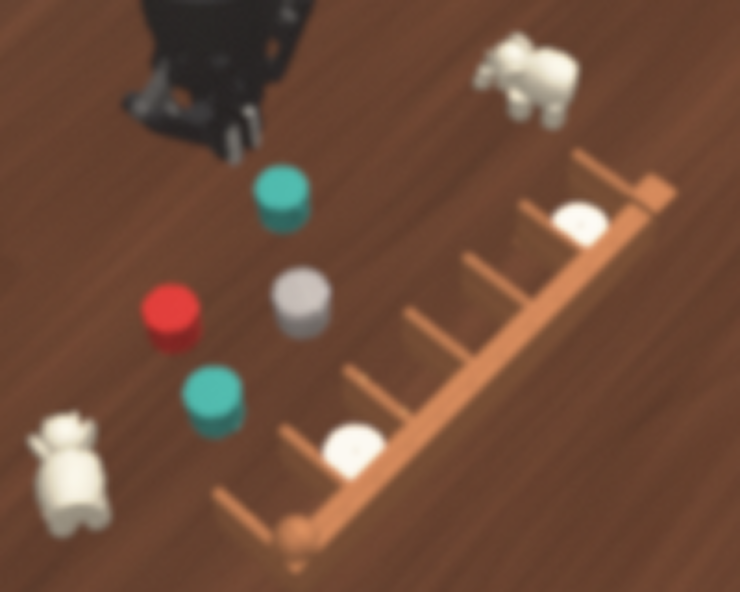

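The scene view shows the tin at (301,292) untouched and the fingers behind it, between the turquoise tin and the red one. Now I'll lower.

```bash
python3 -m creep '[[0,0,0,0,0,45,235],[0,0,0,0,0,45,235],[0,0,0,0,0,30,235],[0,0,0,0,0,8,235],[0,0,0,0,0,0,235]]'
python3 - <<'E'
from h import *
p,d=camera("scene");c=p[190:350,200:400]
cv2.imwrite(f"pics/s3.png",cv2.resize(c,None,fx=3.7,fy=3.7,interpolation=cv2.INTER_CUBIC))
o=get_obs();print(o["clock"],o["position"],o["grip_width"])
E
```

```text
clock: 8.5
position: [0.4521, -0.0952, 0.0336]
ee_rot: [0.013, 1.0, -0.001, -0.001]
ft_force: [0.2, 0.5, 0.5]
grip_width: 0.08
8.55 [ 0.45282414 -0.09528358  0.03483085] 0.07961280587140415
```

View pics/s3.png

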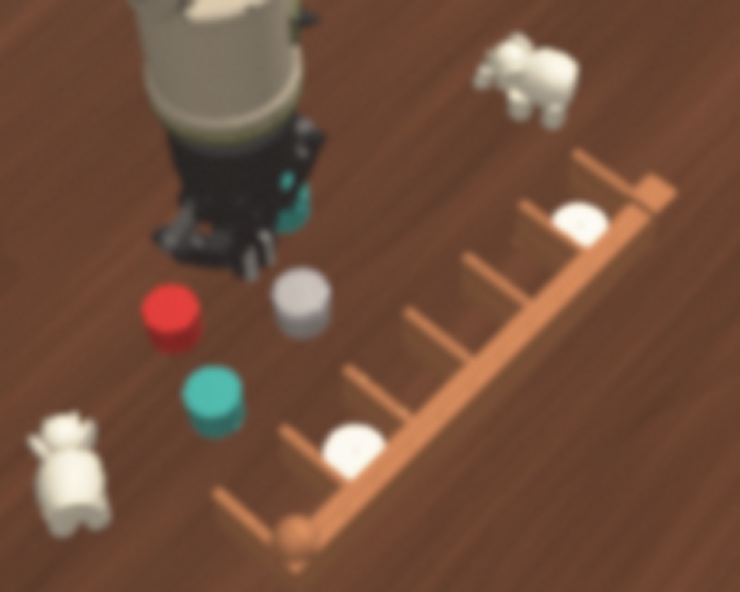

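```bash
python3 -m creep '[[0,0,0,-4,0,-4,235],[0,0,0,-6,0,0,235],[0,0,0,-6,0,0,235],[0,0,0,-6,0,0,235],[0,0,0,-7,0,0,235],[0,0,0,-7,0,0,235],[0,0,0,-7,0,0,235],[0,0,0,-7,0,0,235]]'
python3 -m creep '[[0,0,0,-5,0,0,235],[0,0,0,0,0,0,235]]'
python3 - <<'E'
from h import *
for n in("top","scene"):
    p,d=camera(n);c=p[190:350,200:400] if n=="scene" else p[190:330,270:450]
    cv2.imwrite(f"pics/{n}4.png",cv2.resize(c,None,fx=3.7,fy=3.7,interpolation=cv2.INTER_CUBIC))
o=get_obs();print(o["clock"],o["position"],o["grip_width"])
E
```

```text
clock: 9.35
position: [0.5025, -0.0964, 0.0383]
ee_rot: [0.013, 1.0, -0.0, -0.0]
ft_force: [-0.9, 0.4, 0.9]
grip_width: 0.08
clock: 9.55
position: [0.5077, -0.0964, 0.0383]
ee_rot: [0.013, 1.0, -0.0, 0.0]
ft_force: [-0.7, -0.3, 0.9]
grip_width: 0.078
9.65 [ 0.5068737  -0.09646171  0.03827895] 0.07939156595852198
```

View pics/top4.png

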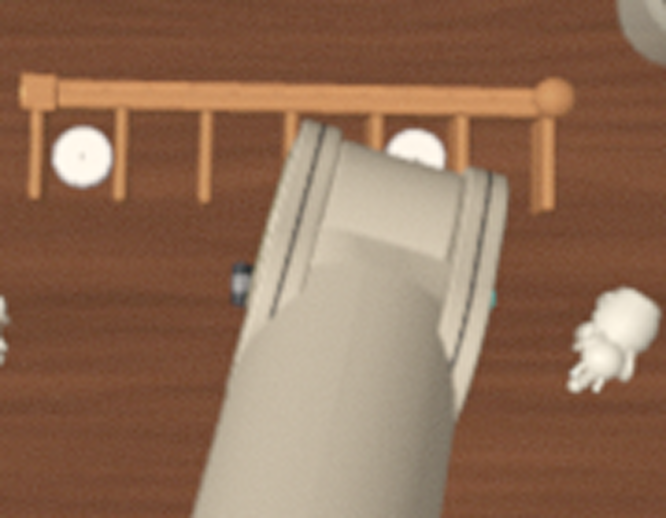

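View pics/scene4.png

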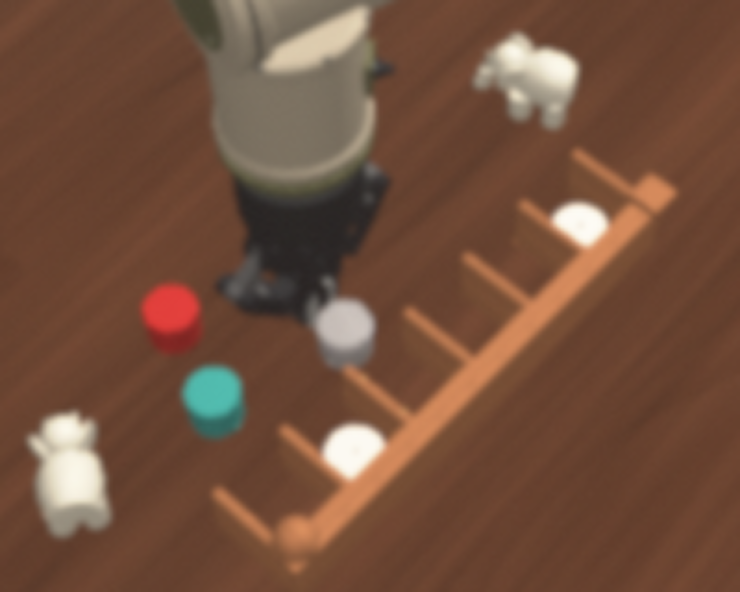

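```bash
python3 - <<'E'
from h import *
mid=np.array([.6292,-.0694]);ex=np.array([.9997,-.026]);ey=np.array([.026,.9997])
for k,x,y,z in[("tin0",301,292,.03),("tin",345,326,.03),("div5",350,370,.046),("div4",408,312,.046)]:
    p=sc(x,y,z);r=p[:2]-mid;print(k,p,r@ex+.031,r@ey)
E
```

```text
tin0 [ 0.50106462 -0.09675778  0.03      ] -0.09638563790751403 -0.030681096685754656
tin [ 0.53849215 -0.09699981  0.03      ] -0.0589630401946378 -0.029949930160995758
div5 [ 0.56787386 -0.12409972  0.046     ] -0.028885547302662358 -0.056277793231943644
div4 [ 0.56776179 -0.07106781  0.046     ] -0.030376417713685905 -0.0032646992072403163
```

With the scene bias taken off, the tin stands at rack y ≈ −27 mm, on the gap's centre line, and x ≈ −60 mm. I'll continue.

```bash
python3 -m creep '[[0,0,0,-4,0,-2,235],[0,0,0,-6,0,0,235],[0,0,0,-6,0,0,235],[0,0,0,-6,0,0,235],[0,0,0,-6,0,0,235],[0,0,0,-6,0,0,235],[0,0,0,-5,0,0,235],[0,0,0,0,0,0,235]]'
python3 -m creep '[[0,0,0,-4,0,0,235],[0,0,0,-4,0,0,235],[0,0,0,-3,0,0,235],[0,0,0,-3,0,0,235],[0,0,0,0,0,0,235],[0,0,0,0,0,0,235]]'
python3 - <<'E'
from h import *
p,d=camera("scene");c=p[190:350,200:400]
cv2.imwrite("pics/s5.png",cv2.resize(c,None,fx=3.7,fy=3.7,interpolation=cv2.INTER_CUBIC))
E
```

```text
clock: 10.45
position: [0.5466, -0.0974, 0.0404]
ee_rot: [0.013, 1.0, -0.0, 0.0]
ft_force: [0.2, -0.1, -0.6]
grip_width: 0.081
clock: 11.05
position: [0.5599, -0.0978, 0.0404]
ee_rot: [0.013, 1.0, 0.0, 0.0]
ft_force: [-1.1, -0.5, 1.0]
grip_width: 0.082
```

View pics/s5.png

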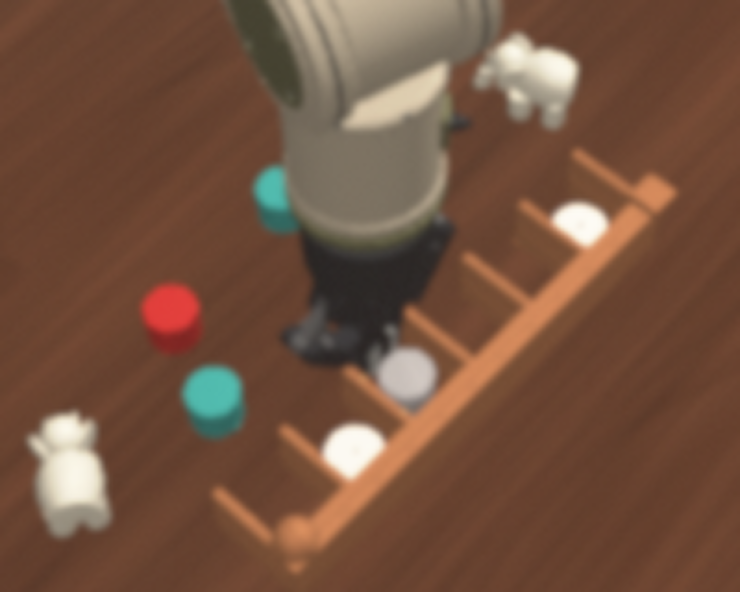

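The tin is in the third gap, its top at about (407,375) in the crop. I'll back off straight, then lift and move aside to check.

```bash
python3 -m creep '[[0,0,0,6,0,0,235],[0,0,0,15,0,0,235],[0,0,0,20,0,0,235],[0,0,0,0,0,-40,235],[0,0,0,0,0,-50,235],[0,0,0,0,0,-50,235],[0,0,0,20,45,0,235],[0,0,0,20,45,0,235]]'
python3 -m creep '[[0,0,0,0,45,0,235],[0,0,0,0,45,0,235],[0,0,0,0,45,0,235],[0,0,0,0,45,0,235],[0,0,0,0,45,0,235],[0,0,0,0,0,0,235],[0,0,0,0,0,0,235]]'
python3 - <<'E'
from h import *
for n in("top","scene"):
    p,d=camera(n);np.save(f"pics/{n}6.npy",d);c=p[190:350,200:400] if n=="scene" else p[200:310,245:455]
    f=3.7 if n=="scene" else 3.8
    cv2.imwrite(f"pics/{n}6.png",cv2.resize(c,None,fx=f,fy=f,interpolation=cv2.INTER_CUBIC))
E
```

```text
clock: 11.9
position: [0.4812, -0.0057, 0.1819]
ee_rot: [0.014, 1.0, 0.0, 0.002]
ft_force: [0.9, 1.0, -0.1]
grip_width: 0.077
clock: 12.6
position: [0.4865, 0.2197, 0.1801]
ee_rot: [0.012, 1.0, -0.0, -0.0]
ft_force: [1.1, -0.9, 1.4]
grip_width: 0.076
```

View pics/top6.png

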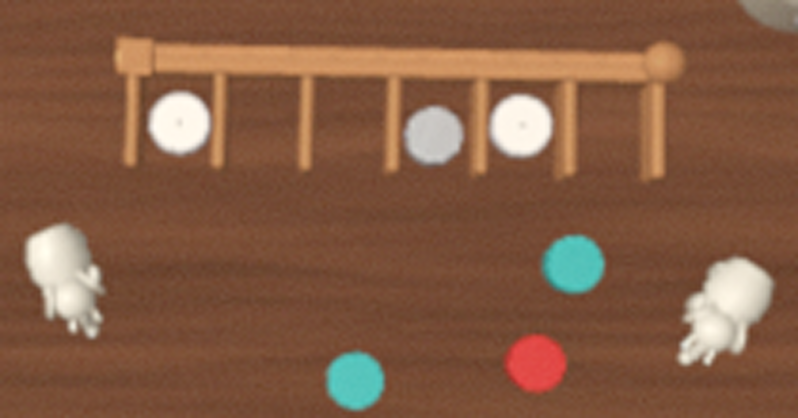

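View pics/scene6.png

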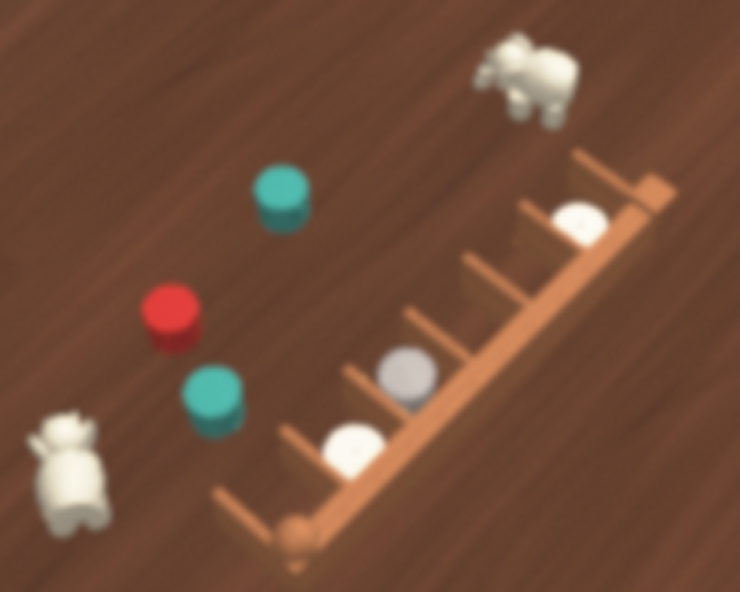

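```bash
python3 - <<'E'
from h import *
ex=np.array([.9997,-.026]);ey=np.array([.026,.9997])
for n,p,mid in[("top",tc(433,135,.03),(.6274,-.0727)),("scene",sc(407,376,.03),(.6292,-.0694))]:
    r=p[:2]-np.array(mid);print(n,p,"rack x,y",r@ex+.031,r@ey)
o=get_obs();print(o["clock"],o["ft_force"])
D=np.load("pics/top6.npy");u,v=359,235;m=M["top"];z=D[v,u];print(np.array(m["R"]).T@(np.linalg.solve(m["camera_matrix"],[u,v,1])*z-m["t"]))
E
```

```text
top [ 0.58571815 -0.09669264  0.03      ] rack x,y -0.01004553850868 -0.025069167766607656
scene [ 0.59062737 -0.09841735  0.03      ] rack x,y -0.006806611672278529 -0.03001152841037006
12.7 [-1.35314489  0.4291937  -0.12559229]
[ 0.58573712 -0.09750631  0.03282595]
```

Both cameras put the tin at rack x −7 to −10 mm and y −25 to −30 mm, upright and well inside the limits. Nothing else has shifted in the pictures, so I'll hand in.

```bash
python3 - <<'E'
from workcell import *
print(hand_in())
E
```

```text
the job is handed in; nothing more can be done
None
```

I ran the closed fingertip along the rail from the ball end (−y) and stopped at the third gap. I then slid the plain tin into that third gap from the ball end. The job was handed in at about 12.7 s; no verdict was reported.

- **Rail touches:** the fingertip kept contact, with about 4–21 N of upward force, behind the first, second and third gap in that order. It stopped at rack y ≈ −23 mm, so it never reached the rail behind the fourth gap. The measured moments put the contact at the tool centre.
- **Tin:** the top camera puts it at rack x ≈ −10 mm, y ≈ −25 mm, and the scene camera at x ≈ −7 mm, y ≈ −30 mm. They differ by about 5 mm, but both are well within the limits. It stands upright, with its top at about 33 mm by depth against a nominal 30 mm.
- **Everything else:** in the last pictures, the elephants, tea lights, red and turquoise tins and the part of the jar in view stand where they were. The lighter, dish and pot were outside those final crops, so I did not recheck them, but the arm never went low near them.

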